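# Take the unpartnered bottle out of the rotor and weigh it

## Task

Three bottles stand in the slanted pockets of the four-place centrifuge rotor, and one of them has no partner in the pocket opposite. Draw that bottle out by its cap, straight along its pocket without forcing or wedging it, and stand it upright in the middle of the balance pan, setting it down gently and not letting it drop, so that its counterweight can be made up. Leave the two paired bottles seated in the rotor, do not lean on the balance, and do not disturb the other things on the bench.

Things in the scene. Friction and masses are not known exactly. Their poses are not given: they have to be found in the camera images.
- rotor: Dark metal fixed-angle centrifuge rotor, 264 mm across, fixed on a low stand, lid off. Origin on the table at its axis, z up. Four pockets: +x (lone bottle), +y and -y (the pair), -x (empty), each leaning 30 deg from vertical, mouth nearer the rotor's axis than floor. The dished deck is square to the pockets; its rim, 103 mm from the axis, is 112 mm high; the middle stud ends at 96 mm.
- lone_mouth (a point): Centre of the mouth of the lone bottle's pocket: 71 mm from the rotor's axis towards the rotor's +x, 93 mm high. Bore 46 mm (1 mm play all round the bottle), 66 mm deep.
- lone_floor (a point): Centre of the floor of that pocket, 104 mm from the rotor's axis, 36 mm high. The line from here to lone_mouth is the pocket's axis, 30 deg from vertical.
- bottle_lone: Capped milky plastic bottle, about 0.13 kg, the one with an empty pocket opposite. Origin at the centre of its flat foot, z along its axis to the cap. Body 44 mm diameter from 0 to 66 mm, shoulder to 75, neck 26 mm diameter, round ribbed cap 32 mm diameter from 80 to 106 mm, which does not turn. Rests in its pocket on the floor and the lower side; only shoulder, neck and cap stand out.
- bottle_pair_a: One of the paired bottles, same shape as bottle_lone, in the rotor's +y pocket. Stays there.
- bottle_pair_b: The other paired bottle, same shape, in the rotor's -y pocket. Stays there.
- balance: Top-loading laboratory balance that stays where it is, white housing 260 mm deep (x) by 200 mm wide (y), display and keys on the lower front towards -x, a flat rigid square steel pan 160 x 160 mm on top. Origin on the table under its middle, z up. It stands on screw feet, wound out by 0 to 15 mm: the pan's top is anywhere from 72 to 87 mm above the table, which is not measured: feel for it.
- pan (a point): Point on the upright line through the pan's centre, 35 mm from the balance's origin towards its +x, 72 mm above the table: the pan's top face is 0 to 15 mm above this point.
- rotor_lid: The rotor's round dark lid with an aluminium knob, 192 mm across, 50 mm high, lying on the bench. Bystander; origin under its centre.
- tip_box: Purple box of pipette tips with a clear lid, 85 x 125 x 100 mm. Bystander; origin under its centre.
- pipette: White pipette lying on the bench, 245 mm long along its x, 25 mm thick. Bystander.
- marker: Marker pen, 126 mm long along its x, 13 mm thick, lying between rotor and balance. Bystander.
- calculator: Black pocket calculator, 135 x 75 x 12 mm. Bystander; origin under its centre.
- media_bottle: Glass bottle with a screw cap, 86 mm diameter, 180 mm high. Bystander; origin under its centre.
There are look-alikes about, which are no part of the job. What is shaped like the bottle_lone but blue or purple is not meant.

How it is judged:
On the way:
1. the lone bottle is drawn clear of its pocket (height (world z) of bottle_lone above 0.115 m), for 0.1 s.
At the end, for the whole second after the job is handed in: The lone bottle stands upright (within 3 degrees) and still with its foot resting on the balance pan, released, within 25 mm of the pan's centre; the paired bottles are still seated in the rotor within 8 mm of where they were (horizontal distance between bottle_lone and pan below 0.025 m and z of bottle_lone in the frame of pan between -0.003 and 0.018 m and contact force between bottle_lone and balance above 0.3 N and angle between bottle_lone's own z axis and vertical below 0.05 rad and linear speed of bottle_lone below 0.02 m/s and distance of each of bottle_pair_a, bottle_pair_b from where it was at the start of the episode below 0.008 m); the robot touches nothing.
It fails at once if the balance is loaded with more than 30 N (bottle pressed down, or the arm leaning on it) (contact force between anything else and balance above 30 N).
It fails at once if the bottle drops onto the pan (moves faster than 0.15 m/s when its foot is less than 22 mm above the point pan) (horizontal distance between bottle_lone and pan below 0.1 m and z of bottle_lone in the frame of pan below 0.022 m and linear speed of bottle_lone above 0.15 m/s).
It fails at once if the lone bottle is wedged against the rotor with more than 40 N (contact force between bottle_lone and rotor above 40 N).
It fails at once if a paired bottle is lifted or shifted by more than 12 mm (distance of any of bottle_pair_a, bottle_pair_b from where it was at the start of the episode above 0.012 m).
It fails at once if another thing on the bench is moved by more than 30 mm (distance of any of rotor_lid, tip_box, pipette, marker, calculator, media_bottle from where it was at the start of the episode above 0.03 m).
It also fails if it takes over 58 s, if anything falls off the work surface, if the arm or the gripper's body presses on something with over 40 N, if the wrist force passes 120 N, or if a joint passes its speed limit or range.

## Robot

A 6-joint arm with a two-finger parallel gripper is mounted at the origin on the work surface. World frame = base frame: x ahead of the robot, y to its left, z up, the work surface at z = 0. Lengths are in m, angles in rad, forces in N, time in s.
With the tool pointing down it reaches from about 0.35 to 0.975 m from the base axis. Payload 4.9 kg.
Tool frame: the origin (TCP) lies between the finger pads; the fingertips stand 22 mm ahead of it and the grasp point (between the pads) lies 3 mm ahead of it; z points along the fingers, y is the line along which they close (so a half turn about z gives the same grasp; the last joint's range is limited). The gripper opens to 85 mm and grips with 20 to 120 N. Pads are 22 mm wide; open, the fingers measure 114 mm over their backs; the gripper's body (76 mm by 85 mm) begins 54 mm behind the grasp point. The pads swing forward as they close: fully open they stand 13 mm farther back than shut.
Start: joints at [-1.348, 0.053, 1.613, -0, 1.476, -0.119], TCP at [0.209, -0.589, 0.253] pointing down, gripper open.
Joint ranges: [-3.01, 3.01], [-1.01, 2.22], [0.06, 2.58], [-1.02, 4.17], [0.09, 2.62], [-3.14, 3.14]. Speed limits (rad/s): [2.57, 2.57, 3.14, 3.14, 3.14, 3.14].

## Interface

Orientations are given as a unit quaternion [w, x, y, z].
In Python, from plant import state, grab_frame, get_calibration, job_done, recognise, regions_of gives the robot as it stands.
- The arm moves only by the tool apply_moves, never from a script. Its argument "targets" is a list of rows, each an object with "translation": the shift along the tool's x, y, z normalised to -1 to 1, where 1 is 100 mm, a list of three; "twist": the turn about the tool's z normalised to -1 to 1, where 1 is 0.1 rad; "hand": the opening, from 0 (shut) to 1 (fully open). A call has 1 to 8 rows; each row shifts and turns the commanded pose from where the row before left it, along the tool's axes as they then stand; what a row does not reach is not made up. A row lasts 1/10 s, in which the tool goes at most 50 mm and 8.59 degrees, less where a joint would pass 70% of its speed; a pose out of reach is approached as far as the arm can. A call with a number of a shift or a turn outside -1 to 1 is refused whole. A call with a gripper value outside its range is refused whole. The fingers move at their own pace and stop on an object; the grip force is fixed at half the most. Time passes only in rows, so rows that do not move let the fingers close. It gives the time, the measured TCP pose, the force, the opening and the grip force at its end, in the units of the state.
- state(): the state, without advancing time (a new reading comes with each control period).
- grab_frame(name): name is "side" or "top"; returns the picture (420x560x3 uint8, red, green, blue); there is no depth.
- get_calibration(name): a dict with "camera_matrix" (3x3 intrinsics, pixels), "pose" (4x4, takes a point from camera to world coordinates). Camera axes: x right, y up, looking along -z (the intrinsics and any distortion apply to the point x, -y, -z); pixel columns grow to the right and rows downward; lengths in m; the calibration is good to about 2 mm. A picture is of the moment at which its call begins. get_calibration takes no time and is no camera call.
- job_done(): hands the job in; it is judged then, once.
Trained networks look in the newest picture that a camera, given by its name, has taken for a name from the list of things; names that differ only in an ending like _2 or _b are one class to them, and where a whole thing is asked for, a point or a joint stands for the part that bears it (a point fixed in the world has none). Each returns a list of dicts, best first, with "score" (0 to 1); they miss things now and then, are a little off and sometimes report something else, mostly with a low value. They report only what shows in the picture. A call takes as long as a camera call. They do not tell look-alikes from the thing itself.
- recognise(camera, query): "point" ([x, y, z] in m, in world coordinates, good to about 4 mm: the middle of the surface that is visible of it).
- regions_of(camera, query): "pixels" (420x560 bool, what is visible of it).
The state is a dict: "time": time; "joint_pos": joint angles; "joint_vel": joint speeds; "joint_efforts": joint torques, N m; "tool_pos": TCP position; "tool_rot": TCP orientation; "contact_force": force on the tool from outside, world axes, zero at the start; "ft_torque": the same for the moment, N m; "gripper_width": opening from 0.0 (shut) to 1.0 (fully open); "grasp_force": force on a finger pad.
Only numpy, scipy, OpenCV 4.12 (cv2) and the standard library are available. Lean on these libraries where they do the work, as an engineer would, in place of code of your own. Each camera call takes 0.05 s, during which the arm holds its last target. There are 200 camera calls.

## Working session

There is one attempt and no reset: what is moved stays moved. The work goes in short steps, Python scripts to look and compute and a tool call to move; the robot and the scene stay as the last step left them, time stands still between calls to the robot, and variables do not carry over. Pictures are saved under pics/ and viewed, at most 10 in all, crops included, and the job is handed in when it is done.

Besides the shell and the picture viewer there is one more tool, called as name(argument=value, ...), one argument or row to a line, values as JSON. apply_moves: Moves the arm, as the interface text tells. Its arguments: {"type":"object","properties":{"targets":{"type":"array"}},"required":["targets"]}

```bash
ls; mkdir -p pics; python3 - <<'E'
from plant import *
import cv2, numpy as np
for n in ("side","top"):
    f=grab_frame(n); cv2.imwrite(f"pics/{n}0.png",f[:,:,::-1])
    c=get_calibration(n); print(n,np.round(c["camera_matrix"],1).tolist(),np.round(c["pose"],3).tolist())
    for q in ("rotor","bottle_lone","balance","pan","lone_mouth","rotor_lid","tip_box","media_bottle","marker"):
        try: print(q,[(np.round(r["point"],3).tolist(),round(r["score"],2)) for r in recognise(n,q)])
        except Exception as e: print(q,e)
print(state())
E
```

```text
pics
side [[401.5, 0.0, 274.1], [0.0, 401.5, 207.3], [0.0, 0.0, 1.0]] [[0.993, 0.065, -0.093, 0.414], [-0.114, 0.617, -0.779, -0.958], [0.007, 0.784, 0.62, 0.877], [0.0, 0.0, 0.0, 1.0]]
rotor [([0.609, -0.233, 0.085], 0.93)]
bottle_lone [([0.324, 0.085, 0.033], 0.73), ([0.336, -0.149, 0.04], 0.7), ([0.653, -0.137, 0.12], 0.58)]
balance [([0.608, 0.123, 0.058], 0.85)]
pan [([0.605, 0.124, 0.056], 0.61)]
lone_mouth [([0.665, -0.222, 0.116], 0.7), ([0.606, -0.234, 0.082], 0.61), ([0.52, -0.004, 0.009], 0.4)]
rotor_lid [([0.451, 0.522, 0.016], 0.74), ([0.622, -0.521, 0.121], 0.33), ([0.802, -0.035, 0.082], 0.25)]
tip_box [([0.803, -0.038, 0.081], 0.8)]
media_bottle [([0.622, -0.521, 0.121], 0.9)]
marker [([0.518, -0.0, 0.01], 0.45), ([0.607, -0.234, 0.084], 0.32)]
top [[412.6, 0.0, 273.5], [0.0, 412.6, 209.2], [0.0, 0.0, 1.0]] [[-0.005, 0.983, -0.182, 0.287], [-0.999, -0.011, -0.03, 0.005], [-0.032, 0.181, 0.983, 1.413], [0.0, 0.0, 0.0, 1.0]]
rotor [([0.603, -0.175, 0.092], 0.84), ([0.289, -0.334, 0.01], 0.72)]
bottle_lone [([0.322, -0.123, 0.039], 0.79), ([0.319, 0.111, 0.04], 0.78), ([
[... 391 characters left out ...]
 'joint_pos': array([-1.34799535e+00,  5.26573817e-02,  1.61288698e+00,  7.55077200e-06,
        1.47602104e+00, -1.18983220e-01]), 'joint_vel': array([ 0.0007916 ,  0.0002278 ,  0.00079972,  0.00013513, -0.00067645,
       -0.00024853]), 'joint_efforts': array([ 1.46780887e-03, -3.93695748e+01, -3.70470858e+01, -4.12000827e-05,
        5.03287229e-04,  5.74510508e-06]), 'tool_pos': array([ 0.20948824, -0.58882577,  0.25333781]), 'tool_rot': array([1.34148450e-05, 9.85433508e-01, 1.70061169e-01, 4.46049262e-06]), 'contact_force': array([-0.47669268,  0.44543795, -0.59115777]), 'ft_torque': array([ 0.01771798, -0.01807901,  0.01268562]), 'grasp_force': 0.0, 'gripper_width': 1.002752446323848}
```

View pics/top0.png

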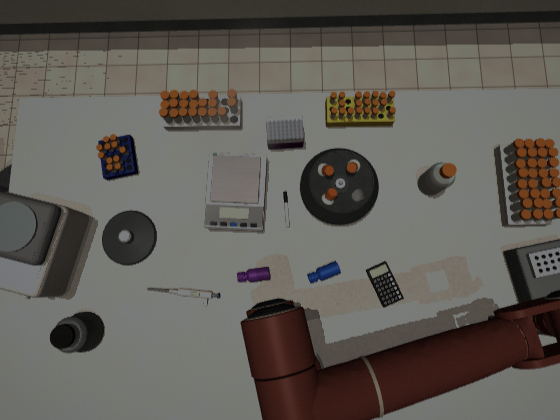

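View pics/side0.png

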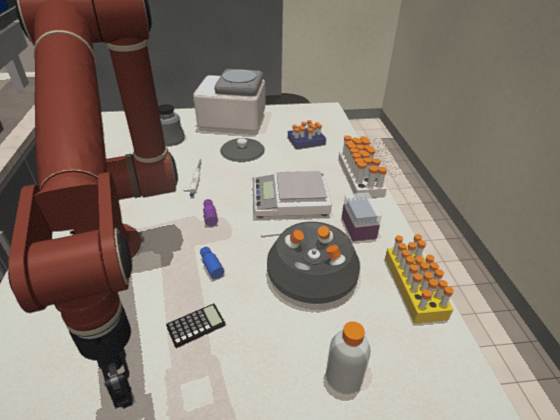

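```bash
python3 - <<'E'
import cv2, numpy as np
t=cv2.imread("pics/top0.png"); s=cv2.imread("pics/side0.png")
a=cv2.resize(t[130:245,195:395],None,fx=4,fy=4,interpolation=cv2.INTER_CUBIC); a=np.clip(a*1.6,0,255).astype(np.uint8)
b=cv2.resize(s[160:310,240:390],None,fx=4,fy=4,interpolation=cv2.INTER_CUBIC)
cv2.imwrite("pics/tc.png",a); cv2.imwrite("pics/sc.png",b)
for n,im,(r0,r1,c0,c1) in(("top",t,(150,215,305,375)),("side",s,(215,300,265,365))):
    h=cv2.cvtColor(im,cv2.COLOR_BGR2HSV); m=((h[...,0]<16)&(h[...,1]>140)&(h[...,2]>50)).astype(np.uint8)
    z=np.zeros_like(m); z[r0:r1,c0:c1]=m[r0:r1,c0:c1]
    k,_,st,ce=cv2.connectedComponentsWithStats(z); print(n,[(st[i].tolist(),np.round(ce[i],1).tolist()) for i in range(1,k) if st[i][4]>10])
E
```

```text
top [([347, 162, 11, 11, 89], [351.6, 167.1]), ([322, 165, 12, 11, 104], [327.6, 170.0]), ([325, 188, 13, 12, 110], [330.8, 193.5])]
side [([318, 226, 11, 13, 96], [322.9, 232.1]), ([291, 230, 13, 13, 129], [296.7, 236.2]), ([326, 245, 15, 14, 148], [333.2, 251.5])]
```

View pics/tc.png

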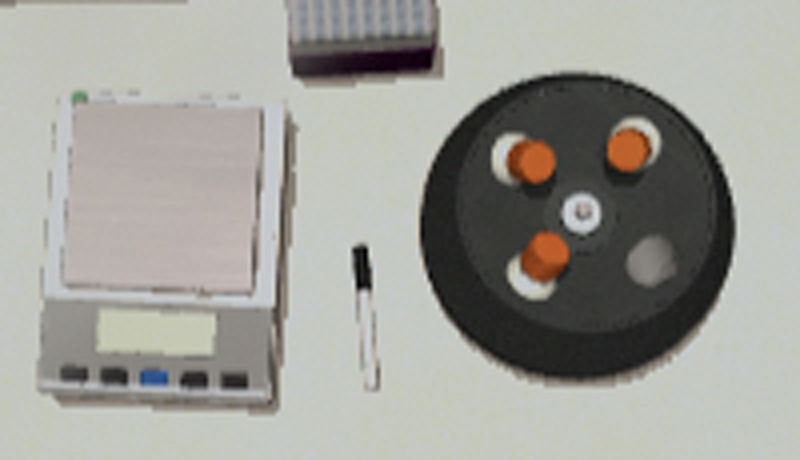

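View pics/sc.png

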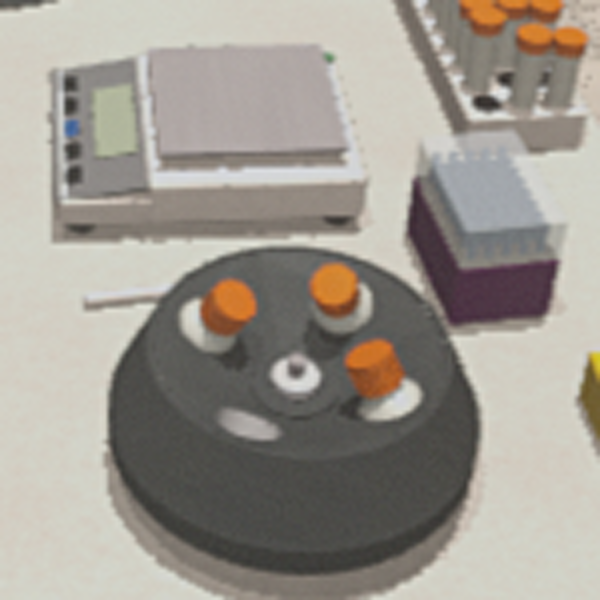

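```bash
cat > h.py <<'E'
from plant import *
import cv2, numpy as np
from scipy.optimize import least_squares
def proj(n,P):
    c=get_calibration(n); T=np.linalg.inv(c["pose"]); P=np.atleast_2d(P)
    q=P@T[:3,:3].T+T[:3,3]; u=q*[1,-1,-1]@c["camera_matrix"].T
    return u[:,:2]/u[:,2:]
E
python3 - <<'E'
from h import *
obs={"top":np.array([[327.6,170],[330.8,193.5],[351.6,167.1],[340.5,182.5]]),"side":np.array([[322.9,232.1],[296.7,236.2],[333.2,251.5],[314,252]])}
def mdl(p,z=96):
    r=104-z*.5;h=36+z*.866
    L=np.array([[r,0,h],[0,r,h],[0,-r,h],[0,0,95]]);c,s=np.cos(p[2]),np.sin(p[2])
    return L@np.array([[c,s,0],[-s,c,0],[0,0,1]])+[p[0],p[1],0]
for cams in (["top"],["side"],["top","side"]):
    f=lambda p:np.concatenate([(proj(n,mdl(p))-obs[n]).ravel() for n in cams])
    r=least_squares(f,[.6,-.17,.8]);print(cams,np.round(r.x,4),np.round(r.fun,1))
pb={"top":np.array([[75,103],[262,108],[252,292],[64,285]])/4+[195,130],"side":np.array([[150,52],[325,45],[350,150],[160,157]])/4+[240,160]}
# top order: (+x,+y),(+x,-y),(-x,-y),(-x,+y) ; side: (-x,+y),(+x,+y),(+x,-y),(-x,-y)
K=np.array([[1,1],[1,-1],[-1,-1],[-1,1]])*.08
def pan(p):
    c,s=np.cos(p[2]),np.sin(p[2]); X=K@np.array([[c,s],[-s,c]])+p[:2]
    return np.c_[X,np.full(4,p[3])]
for cams in (["top"],["side"],["top","side"]):
    f=lambda p:np.concatenate([(proj(n,pan(p)[[0,1,2,3] if n=="top" else [3,0,1,2]])-pb[n]).ravel() for n in cams])
    r=least_squares(f,[.63,.17,0,.08]);print(cams,np.round(r.x,4),np.round(r.fun,1))
E
```

```text
['top'] [-25.5147  23.8563   3.9885] [-101.5  -91.   -91.6  152.   132.2 -108.1   47.8  -10.5]
['side'] [ -46.7537 -127.7091   -0.8941] [-64.6 -50.3 -44.   70.7  78.2 -69.3  39.2 -63.2]
['top', 'side'] [-26.668 -67.534   2.493] [-150.5 -115.6 -401.8 -102.3 -146.6  143.7 -336.7  -10.1  205.   233.4
   91.5   20.  -103.7  311.9   26.7   65.7]
['top'] [ 0.6426  0.1742 -0.0452  0.0589] [ 0.2 -0.  -0.1  0.1  0.2 -0.1 -0.2  0.1]
['side'] [ 0.6457  0.176  -0.0633  0.0673] [-0.1 -0.4 -0.3  0.3  0.2  0.3  0.1 -0.2]
['top', 'side'] [ 0.6426  0.1731 -0.0519  0.0687] [ 0.2 -1.   0.2 -0.6  0.1 -0.5 -0.6 -0.7 -1.1 -0.1 -1.2  0.4 -0.3  0.4
 -0.4  0.2]
```

```bash
python3 - <<'E'
from h import *
obs={"top":np.array([[327.6,170],[330.8,193.5],[351.6,167.1],[340.5,182.5]]),"side":np.array([[322.9,232.1],[296.7,236.2],[333.2,251.5],[314,252]])}
def mdl(p,z=97):
    r=.104-z*.0005;h=.036+z*.000866
    L=np.array([[r,0,h],[0,r,h],[0,-r,h],[0,0,.095]]);c,s=np.cos(p[2]),np.sin(p[2])
    return L@np.array([[c,s,0],[-s,c,0],[0,0,1]])+[p[0],p[1],0]
for cams in (["top"],["side"],["top","side"]):
    f=lambda p:np.concatenate([(proj(n,mdl(p))-obs[n]).ravel() for n in cams])
    r=least_squares(f,[.6,-.17,.8]);print(cams,np.round(r.x,4),np.round(r.fun,1))
p=r.x; d=np.array([np.cos(p[2]),np.sin(p[2])])
print("cap st96",p[:2]+d*.056,"d",d)
s=state();w,x,y,z=s["tool_rot"];from scipy.spatial.transform import Rotation as R
print(np.round(R.from_quat([x,y,z,w]).as_matrix(),3))
E
```

```text
['top'] [ 0.6177 -0.1739  0.8918] [-0.1  0.   0.1  0.1  0.1  0.1 -0.1 -0.3]
['side'] [ 0.6188 -0.1798  0.9188] [ 0.3  0.4 -0.1  0.8 -0.   0.1 -0.1 -1.3]
['top', 'side'] [ 0.6186 -0.1763  0.9043] [ 0.6 -0.1  1.  -0.1  0.7 -0.3  0.6 -0.5  0.3 -0.3 -0.3 -0.2 -0.5 -0.6
 -0.4 -2.1]
cap st96 [ 0.65322399 -0.13227793] d [0.61822422 0.78600179]
[[ 0.942  0.335  0.   ]
 [ 0.335 -0.942 -0.   ]
 [ 0.     0.    -1.   ]]
```

apply_moves(
  targets=[
    {"translation": [0,0,0],"twist": -0.94,"hand": 0.65},
    {"translation": [0,0,0],"twist": -0.94,"hand": 0.65},
    {"translation": [0,0,0],"twist": -0.94,"hand": 0.65},
    {"translation": [0,0,0],"twist": -0.94,"hand": 0.65},
    {"translation": [0,0,0],"twist": -0.94,"hand": 0.65},
    {"translation": [0,0,0],"twist": -0.92,"hand": 0.65},
  ],
)

```text
time: 1.6
tool_pos: [0.2095, -0.5888, 0.2533]
tool_rot: [-0.0, 0.899, 0.438, 0.0]
contact_force: [0.5, -1.2, -0.6]
gripper_width: 0.651
grasp_force: 0.0
```

apply_moves(
  targets=[
    {"translation": [0.4,0.043,0],"twist": 0,"hand": 0.65},
    {"translation": [0.4,0.043,0],"twist": 0,"hand": 0.65},
    {"translation": [0.4,0.043,0],"twist": 0,"hand": 0.65},
    {"translation": [0.4,0.043,0],"twist": 0,"hand": 0.65},
    {"translation": [0.4,0.043,0],"twist": 0,"hand": 0.65},
    {"translation": [0.4,0.043,0],"twist": 0,"hand": 0.65},
    {"translation": [0.4,0.043,0],"twist": 0,"hand": 0.65},
    {"translation": [0.4,0.043,0],"twist": 0,"hand": 0.65},
  ],
)

```text
time: 2.4
tool_pos: [0.4355, -0.3574, 0.2536]
tool_rot: [0.0, 0.9, 0.437, 0.0]
contact_force: [-0.1, 0.3, -0.4]
gripper_width: 0.65
grasp_force: 0.0
```

apply_moves(
  targets=[
    {"translation": [0.4,0.043,0],"twist": 0,"hand": 0.65},
    {"translation": [0.4,0.043,0],"twist": 0,"hand": 0.65},
    {"translation": [0.4,0.043,0],"twist": 0,"hand": 0.65},
    {"translation": [0.4,0.043,0],"twist": 0,"hand": 0.65},
    {"translation": [0.4,0.043,0],"twist": 0,"hand": 0.65},
    {"translation": [0.3,0.043,0],"twist": 0,"hand": 0.65},
    {"translation": [0.2,0.043,0],"twist": 0,"hand": 0.65},
    {"translation": [0,0,0],"twist": 0,"hand": 0.65},
  ],
)

```text
time: 3.2
tool_pos: [0.614, -0.1794, 0.2531]
tool_rot: [-0.0, 0.899, 0.438, -0.0]
contact_force: [-0.5, -0.0, -0.0]
gripper_width: 0.652
grasp_force: 0.0
```

apply_moves(
  targets=[
    {"translation": [0.3,0.01,0],"twist": 0,"hand": 0.65},
    {"translation": [0.3,0.01,0],"twist": 0,"hand": 0.65},
    {"translation": [0,0,0.3],"twist": 0,"hand": 0.65},
    {"translation": [0,0,0.3],"twist": 0,"hand": 0.65},
    {"translation": [0,0,0.15],"twist": 0,"hand": 0.65},
    {"translation": [0,0,0],"twist": 0,"hand": 0.65},
  ],
)

```text
time: 3.8
tool_pos: [0.6492, -0.1354, 0.1748]
tool_rot: [-0.002, 0.9, 0.436, -0.002]
contact_force: [-0.5, -0.2, -0.1]
gripper_width: 0.652
grasp_force: 0.0
```

```bash
cat > look.py <<'E'
from h import *
import sys
s=state();print(s["time"],np.round(s["tool_pos"],4),np.round(s["contact_force"],1))
ims=[]
for n in ("top","side"):
    f=grab_frame(n)[:,:,::-1]; P=s["tool_pos"]+np.array([0,0,-.02+float(sys.argv[2]) if len(sys.argv)>2 else -.02]); u=proj(n,P)[0]; print(n,u)
    c,r=np.clip(u.astype(int),60,[499,359]); r=min(max(r,60),359)
    g=f[r-60:r+60,c-60:c+60]; g=np.clip(g*(1.6 if n=="top" else 1),0,255).astype(np.uint8)
    ims.append(cv2.resize(g,(400,400),interpolation=cv2.INTER_CUBIC)); print("crop origin",c-60,r-60)
cv2.imwrite("pics/"+sys.argv[1],np.hstack(ims))
E
python3 look.py a.png
```

```text
3.8 [ 0.6492 -0.1354  0.1748] [-0.5 -0.2 -0.1]
top [330.17393719 167.98019221]
crop origin 270 107
side [323.11129755 223.16500089]
crop origin 263 163
```

View pics/a.png

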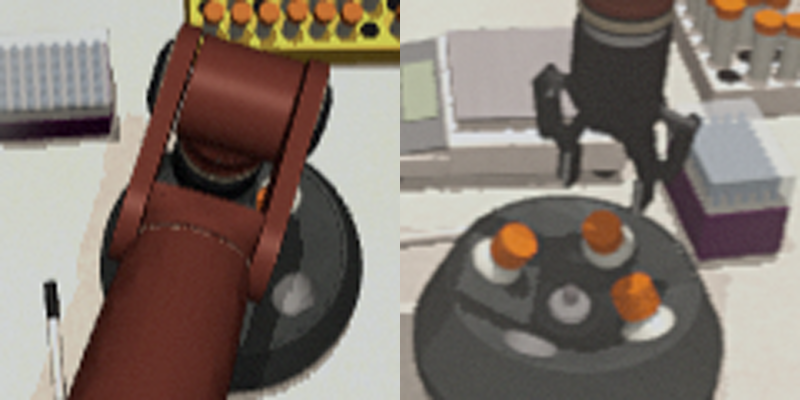

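apply_moves(
  targets=[
    {"translation": [0.05,0.01,0.2],"twist": 0,"hand": 0.6},
    {"translation": [0,0,0.2],"twist": 0,"hand": 0.55},
    {"translation": [0,0,0.12],"twist": 0,"hand": 0.5},
    {"translation": [0,0,0],"twist": 0,"hand": 0.45},
    {"translation": [0,0,0],"twist": 0,"hand": 0.45},
  ],
)

```text
time: 4.4
tool_pos: [0.6559, -0.1321, 0.1276]
tool_rot: [0.001, 0.9, 0.437, 0.001]
contact_force: [0.2, -0.0, 0.2]
gripper_width: 0.449
grasp_force: 0.0
```

apply_moves(
  targets=[
    {"translation": [0,0,0],"twist": 0,"hand": 0.42},
    {"translation": [0,0,0],"twist": 0,"hand": 0.42},
  ],
)

```text
time: 4.6
tool_pos: [0.6561, -0.1319, 0.1279]
tool_rot: [0.001, 0.9, 0.437, 0.001]
contact_force: [0.5, 0.6, 0.1]
gripper_width: 0.424
grasp_force: 0.0
```

apply_moves(
  targets=[
    {"translation": [0,0,0],"twist": 0,"hand": 0.4},
    {"translation": [0,0,0],"twist": 0,"hand": 0.4},
  ],
)

```text
time: 4.8
tool_pos: [0.6556, -0.1317, 0.1268]
tool_rot: [0.0, 0.9, 0.437, 0.0]
contact_force: [0.7, 0.5, -0.1]
gripper_width: 0.4
grasp_force: 0.0
```

apply_moves(
  targets=[
    {"translation": [0,0,0.04],"twist": 0,"hand": 0.4},
    {"translation": [0,0,0],"twist": 0,"hand": 0.38},
    {"translation": [0,0,0],"twist": 0,"hand": 0.38},
  ],
)

```text
time: 5.1
tool_pos: [0.6551, -0.1316, 0.1218]
tool_rot: [-0.0, 0.9, 0.437, -0.0]
contact_force: [0.2, -1.3, 0.3]
gripper_width: 0.383
grasp_force: 0.0
```

apply_moves(
  targets=[
    {"translation": [0,0,0],"twist": 0,"hand": 0.365},
    {"translation": [0,0,0],"twist": 0,"hand": 0.365},
  ],
)

```text
time: 5.3
tool_pos: [0.6552, -0.1316, 0.122]
tool_rot: [-0.0, 0.9, 0.437, -0.0]
contact_force: [-0.8, 1.6, -1.7]
gripper_width: 0.364
grasp_force: 15.2
```

apply_moves(
  targets=[
    {"translation": [0,0,0],"twist": 0,"hand": 0.33},
    {"translation": [0,0,0],"twist": 0,"hand": 0.3},
  ],
)

```text
time: 5.5
tool_pos: [0.6553, -0.1317, 0.1222]
tool_rot: [-0.0, 0.9, 0.437, -0.0]
contact_force: [0.1, 0.2, -0.7]
gripper_width: 0.358
grasp_force: 59.3
```

apply_moves(
  targets=[
    {"translation": [-0.02,0,-0.035],"twist": 0,"hand": 0.3},
    {"translation": [-0.02,0,-0.035],"twist": 0,"hand": 0.3},
    {"translation": [-0.02,0,-0.035],"twist": 0,"hand": 0.3},
    {"translation": [0,0,0],"twist": 0,"hand": 0.3},
  ],
)

```text
time: 5.9
tool_pos: [0.6518, -0.1368, 0.1338]
tool_rot: [0.0, 0.9, 0.437, 0.0]
contact_force: [0.1, -0.3, -1.1]
gripper_width: 0.36
grasp_force: 59.3
```

apply_moves(
  targets=[
    {"translation": [-0.02,0,-0.035],"twist": 0,"hand": 0.3},
    {"translation": [-0.02,0,-0.035],"twist": 0,"hand": 0.3},
    {"translation": [-0.02,0,-0.035],"twist": 0,"hand": 0.3},
    {"translation": [-0.02,0,-0.035],"twist": 0,"hand": 0.3},
    {"translation": [-0.02,0,-0.035],"twist": 0,"hand": 0.3},
    {"translation": [-0.02,0,-0.035],"twist": 0,"hand": 0.3},
    {"translation": [0,0,0],"twist": 0,"hand": 0.3},
  ],
)

```text
time: 6.6
tool_pos: [0.6444, -0.1462, 0.1547]
tool_rot: [0.0, 0.9, 0.437, 0.0]
contact_force: [-0.1, -0.1, -0.0]
gripper_width: 0.357
grasp_force: 59.3
```

apply_moves(
  targets=[
    {"translation": [-0.02,0,-0.035],"twist": 0,"hand": 0.3},
    {"translation": [-0.02,0,-0.035],"twist": 0,"hand": 0.3},
    {"translation": [-0.02,0,-0.035],"twist": 0,"hand": 0.3},
    {"translation": [-0.02,0,-0.035],"twist": 0,"hand": 0.3},
    {"translation": [-0.02,0,-0.035],"twist": 0,"hand": 0.3},
    {"translation": [-0.02,0,-0.035],"twist": 0,"hand": 0.3},
    {"translation": [0,0,0],"twist": 0,"hand": 0.3},
  ],
)

```text
time: 7.3
tool_pos: [0.637, -0.1556, 0.1757]
tool_rot: [0.0, 0.9, 0.437, 0.0]
contact_force: [0.2, -0.3, -1.8]
gripper_width: 0.355
grasp_force: 59.3
```

```bash
python3 look.py b.png -0.03; python3 -c "
from plant import *;s=state();print(s['ft_torque'],s['contact_force'],s['joint_pos'])"
```

```text
7.3 [ 0.637  -0.1556  0.1757] [ 0.2 -0.3 -1.8]
top [335.65861023 174.1093206 ]
crop origin 275 114
side [319.42800704 236.17536593]
crop origin 259 176
[-0.01463357  0.04428905 -0.04210426] [-0.85524997 -0.29042778 -1.485153  ] [-3.52686983e-01  1.79956294e-01  1.60833365e+00  5.04696156e-05
  1.35308449e+00  3.14427149e-01]
```

View pics/b.png

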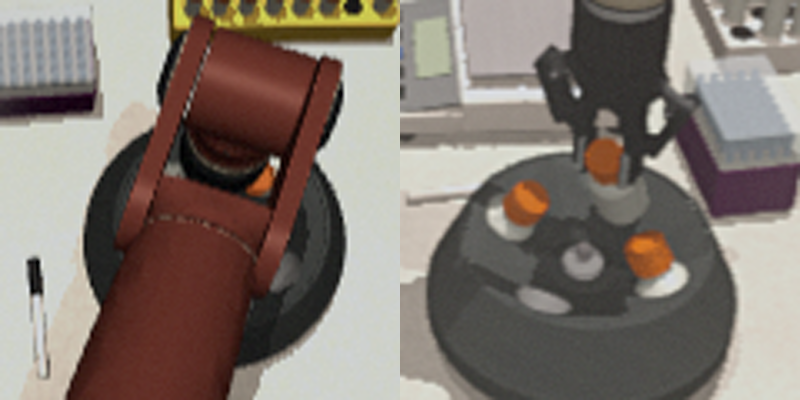

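apply_moves(
  targets=[
    {"translation": [0.03,0,-0.027],"twist": 0,"hand": 0.3},
    {"translation": [0.03,0,-0.027],"twist": 0,"hand": 0.3},
  ],
)

```text
time: 7.6
tool_pos: [0.6396, -0.1509, 0.179]
tool_rot: [-0.0, 0.9, 0.437, -0.002]
contact_force: [-2.4, -3.7, -5.4]
gripper_width: 0.356
grasp_force: 59.6
```

apply_moves(
  targets=[
    {"translation": [0.033,0,-0.024],"twist": 0,"hand": 0.3},
    {"translation": [0.033,0,-0.024],"twist": 0,"hand": 0.3},
  ],
)

```text
time: 7.8
tool_pos: [0.644, -0.1453, 0.1843]
tool_rot: [-0.0, 0.9, 0.437, -0.001]
contact_force: [-2.9, -2.9, -3.3]
gripper_width: 0.357
grasp_force: 60.0
```

```bash
python3 look.py c.png -0.03; python3 -c "
from plant import *;s=state();print(s['ft_torque'],s['contact_force'])"
```

```text
7.8 [ 0.644  -0.1453  0.1843] [-2.9 -2.9 -3.3]
top [332.66012299 171.3058945 ]
crop origin 272 111
side [321.4020323  231.19027086]
crop origin 261 171
[-0.65286641  0.81928574  0.00602907] [-3.86880676 -3.42285388 -3.21436574]
```

View pics/c.png

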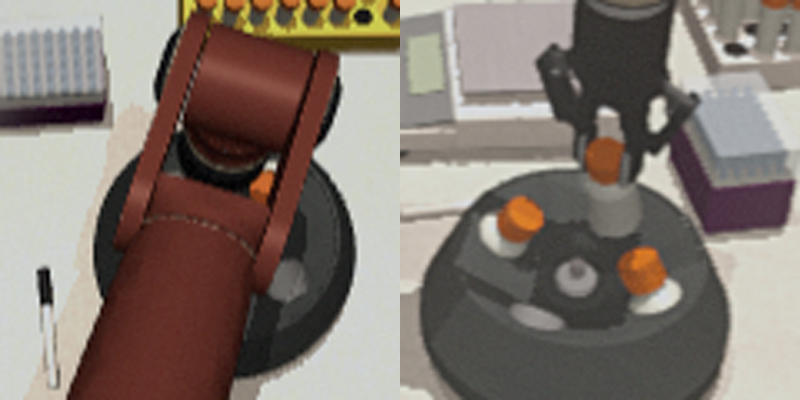

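apply_moves(
  targets=[
    {"translation": [0.035,0,-0.021],"twist": 0,"hand": 0.3},
    {"translation": [0.035,0,-0.021],"twist": 0,"hand": 0.3},
    {"translation": [0.037,0,-0.018],"twist": 0,"hand": 0.3},
    {"translation": [0.037,0,-0.018],"twist": 0,"hand": 0.3},
  ],
)

```text
time: 8.3
tool_pos: [0.6535, -0.1338, 0.1931]
tool_rot: [-0.0, 0.9, 0.437, -0.0]
contact_force: [-4.5, -2.9, -3.3]
gripper_width: 0.355
grasp_force: 60.8
```

apply_moves(
  targets=[
    {"translation": [0.038,0,-0.015],"twist": 0,"hand": 0.3},
    {"translation": [0.038,0,-0.015],"twist": 0,"hand": 0.3},
    {"translation": [0.039,0,-0.012],"twist": 0,"hand": 0.3},
    {"translation": [0.039,0,-0.012],"twist": 0,"hand": 0.3},
  ],
)

```text
time: 8.7
tool_pos: [0.6634, -0.1218, 0.1986]
tool_rot: [0.0, 0.9, 0.437, 0.0]
contact_force: [-4.3, -2.0, -1.4]
gripper_width: 0.356
grasp_force: 61.9
```

```bash
python3 look.py d.png -0.03; python3 -c "
from plant import *;s=state();print(s['ft_torque'],s['contact_force'])"
```

```text
8.7 [ 0.6634 -0.1218  0.1986] [-4.3 -2.  -1.4]
top [325.52727934 164.26404508]
crop origin 265 104
side [326.88393592 221.35686144]
crop origin 266 161
[-0.76032731  0.79836439 -0.01903147] [-3.70105773 -3.11154608 -1.13577413]
```

View pics/d.png

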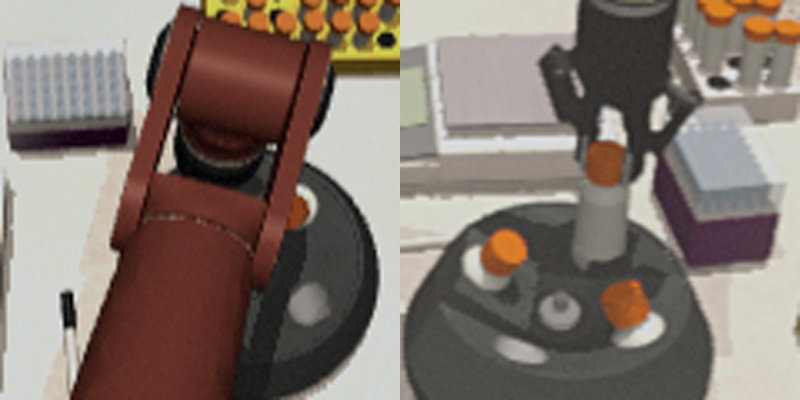

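apply_moves(
  targets=[
    {"translation": [0,0,-0.1],"twist": 0,"hand": 0.3},
    {"translation": [0,0,-0.2],"twist": 0,"hand": 0.3},
    {"translation": [0,0,-0.3],"twist": 0,"hand": 0.3},
    {"translation": [0,0,-0.1],"twist": 0,"hand": 0.3},
    {"translation": [0,0,0],"twist": 0,"hand": 0.3},
  ],
)

```text
time: 9.3
tool_pos: [0.6649, -0.1218, 0.2723]
tool_rot: [0.002, 0.9, 0.437, 0.003]
contact_force: [-0.3, -0.7, -1.8]
gripper_width: 0.352
grasp_force: 61.9
```

```bash
cat > tilt.py <<'E'
from h import *
s=state(); G=s["tool_pos"]-[0,0,.003]; d=np.array([.617,.787,0]); t=np.array([.787,-.617,0])
f=grab_frame("side")
r=regions_of("side","bottle_lone")
u=proj("side",G)[0]
best=None
for q in r:
    ys,xs=np.nonzero(q["pixels"]); print(round(q["score"],2),len(xs),xs.mean(),ys.mean())
    dd=np.hypot(xs.mean()-u[0],ys.mean()-u[1])
    if best is None or dd<best[0]: best=(dd,q["pixels"])
m=best[1]
prof=[(0,22),(66,22),(75,13),(80,13),(80,16),(106,16)]
# axis of the body: width centres per row below the cap
for th in range(-10,21,2):
  for st in (96,):
    a=np.array([0,0,1])*np.cos(np.radians(th))-d*np.sin(np.radians(th))
    F=G-a*st/1000
    pts=[]
    e1=np.cross(a,t)
    for z,rad in prof:
        for k in np.linspace(0,2*np.pi,24): pts.append(F+a*z/1000+(e1*np.cos(k)+t*np.sin(k))*rad/1000)
    p=proj("side",np.array(pts)); sil=np.zeros(m.shape,np.uint8)
    for i in range(5): cv2.fillConvexPoly(sil,cv2.convexHull(np.round(p[i*24:i*24+48]*8).astype(np.int32)),1,shift=3)
    print(th,np.round(F,4),"iou",round((sil.astype(bool)&m).sum()/(sil.astype(bool)|m).sum(),3), "foot px",np.round(proj("side",F)[0],1))
ys,xs=np.nonzero(m); print("mask rows",ys.min(),ys.max(),[ (y,xs[ys==y].min(),xs[ys==y].max()) for y in range(ys.min(),ys.max()+1,4)])
c,r0=u.astype(int); g=f[max(r0-50,0):r0+90,c-70:c+70,::-1]; cv2.imwrite("pics/tilt.png",cv2.resize(g,None,fx=4,fy=4,interpolation=cv2.INTER_CUBIC)); print("crop origin",c-70,max(r0-50,0))
E
python3 tilt.py
```

```text
0.91 480 330.02916666666664 199.81458333333333
0.74 313 210.0958466453674 213.07667731629394
0.57 463 212.35637149028076 263.2246220302376
-10 [ 0.6546 -0.1349  0.1748] iou 0.679 foot px [325.6 217.4]
-8 [ 0.6566 -0.1323  0.1742] iou 0.708 foot px [326.1 216.9]
-6 [ 0.6587 -0.1297  0.1738] iou 0.723 foot px [326.6 216.3]
-4 [ 0.6607 -0.127   0.1735] iou 0.745 foot px [327.1 215.7]
-2 [ 0.6628 -0.1244  0.1734] iou 0.757 foot px [327.7 215.1]
0 [ 0.6649 -0.1218  0.1733] iou 0.766 foot px [328.2 214.5]
2 [ 0.6669 -0.1191  0.1734] iou 0.779 foot px [328.7 213.8]
4 [ 0.669  -0.1165  0.1735] iou 0.792 foot px [329.2 213.1]
6 [ 0.6711 -0.1139  0.1738] iou 0.795 foot px [329.8 212.4]
8 [ 0.6731 -0.1113  0.1742] iou 0.814 foot px [330.3 211.7]
10 [ 0.6752 -0.1086  0.1748] iou 0.803 foot px [330.8 210.9]
12 [ 0.6772 -0.1061  0.1754] iou 0.772 foot px [331.3 210.1]
14 [ 0.6792 -0.1035  0.1761] iou 0.721 foot px [331.9 209.3]
16 [ 0.6812 -0.1009  0.177 ] iou 0.705 foot px [332.4 208.4]
18 [ 0.6832 -0.0984  0.178 ] iou 0.659 foot px [332.9 207.5]
20 [ 0.6851 -0.0959  0.1791] iou 0.629 foot px [333.4 206.6]
mask rows 181 217 [(181, np.int64(328), np.int64(334)), (185, np.int64(325), np.int64(336)), (189, np.int64(325), np.int64(335)), (193, np.int64(324), np.int64(335)), (197, np.int64(323), np.int64(337)), (201, np.int64(323), np.int64(338)), (205, np.int64(323), np.int64(337)), (209, np.int64(324), np.int64(337)), (213, np.int64(323), np.int64(336)), (217, np.int64(326), np.int64(333))]
crop origin 261 136
```

apply_moves(
  targets=[
    {"translation": [0,0,0],"twist": 1.0,"hand": 0.3},
    {"translation": [0,0,0],"twist": 1.0,"hand": 0.3},
    {"translation": [0,0,0],"twist": 1.0,"hand": 0.3},
    {"translation": [0,0,0],"twist": 1.0,"hand": 0.3},
    {"translation": [0,0,0],"twist": 1.0,"hand": 0.3},
    {"translation": [0,0,0],"twist": 1.0,"hand": 0.3},
    {"translation": [0,0,0],"twist": 1.0,"hand": 0.3},
    {"translation": [0,0,0],"twist": 1.0,"hand": 0.3},
  ],
)

```text
time: 10.2
tool_pos: [0.6623, -0.1215, 0.2655]
tool_rot: [-0.001, 0.999, 0.05, -0.002]
contact_force: [-0.1, -0.1, -0.9]
gripper_width: 0.353
grasp_force: 62.0
```

apply_moves(
  targets=[
    {"translation": [0,0,0],"twist": 1.0,"hand": 0.3},
    {"translation": [-0.03,-0.2,0],"twist": 0.04,"hand": 0.3},
    {"translation": [-0.03,-0.3,0],"twist": 0,"hand": 0.3},
    {"translation": [-0.03,-0.4,0],"twist": 0,"hand": 0.3},
    {"translation": [-0.03,-0.4,0],"twist": 0,"hand": 0.3},
    {"translation": [-0.03,-0.4,0],"twist": 0,"hand": 0.3},
    {"translation": [-0.03,-0.4,0],"twist": 0,"hand": 0.3},
    {"translation": [-0.03,-0.3,0],"twist": 0,"hand": 0.3},
  ],
)

```text
time: 11.0
tool_pos: [0.6407, 0.1205, 0.2656]
tool_rot: [-0.0, 1.0, 0.001, -0.002]
contact_force: [0.5, -0.0, -1.0]
gripper_width: 0.357
grasp_force: 62.0
```

apply_moves(
  targets=[
    {"translation": [0,-0.3,0],"twist": 0,"hand": 0.3},
    {"translation": [0,-0.2,0],"twist": 0,"hand": 0.3},
    {"translation": [0,0,0],"twist": 0,"hand": 0.3},
    {"translation": [0,0,0],"twist": 0,"hand": 0.3},
  ],
)

```text
time: 11.4
tool_pos: [0.6413, 0.1681, 0.2662]
tool_rot: [0.0, 1.0, 0.0, -0.001]
contact_force: [0.1, 0.5, -1.2]
gripper_width: 0.357
grasp_force: 62.0
```

```bash
sed -i 's/d=np.array(\[.617,.787,0\]); t=np.array(\[.787,-.617,0\])/d=np.array([1.,0,0]); t=np.array([0,-1.,0])/' tilt.py; python3 tilt.py
```

```text
0.82 288 209.88541666666666 213.25694444444446
0.75 338 302.03550295857985 150.5
0.63 473 211.7864693446089 262.30866807610994
-10 [0.6247 0.1681 0.1687] iou 0.509 foot px [297.2 161.4]
-8 [0.628  0.1681 0.1681] iou 0.553 foot px [298.1 161.5]
-6 [0.6313 0.1681 0.1677] iou 0.597 foot px [299.1 161.6]
-4 [0.6346 0.1681 0.1674] iou 0.639 foot px [300.1 161.6]
-2 [0.638  0.1681 0.1673] iou 0.681 foot px [301.1 161.6]
0 [0.6413 0.1681 0.1672] iou 0.698 foot px [302.1 161.5]
2 [0.6447 0.1681 0.1673] iou 0.652 foot px [303.1 161.5]
4 [0.648  0.1681 0.1674] iou 0.62 foot px [304.1 161.4]
6 [0.6514 0.1681 0.1677] iou 0.584 foot px [305.1 161.2]
8 [0.6547 0.1681 0.1681] iou 0.536 foot px [306.  161.1]
10 [0.658  0.1681 0.1687] iou 0.493 foot px [307.  160.9]
12 [0.6613 0.1681 0.1693] iou 0.449 foot px [308.  160.7]
14 [0.6645 0.1681 0.1701] iou 0.405 foot px [309.  160.4]
16 [0.6678 0.1681 0.1709] iou 0.369 foot px [310.  160.1]
18 [0.671  0.1681 0.1719] iou 0.323 foot px [310.9 159.8]
20 [0.6742 0.1681 0.173 ] iou 0.292 foot px [311.9 159.5]
mask rows 131 164 [(131, np.int64(299), np.int64(301)), (135, np.int64(297), np.int64(301)), (139, np.int64(297), np.int64(301)), (143, np.int64(296), np.int64(308)), (147, np.int64(296), np.int64(309)), (151, np.int64(296), np.int64(309)), (155, np.int64(297), np.int64(309)), (159, np.int64(297), np.int64(309)), (163, np.int64(298), np.int64(307))]
crop origin 233 85
```

View pics/tilt.png

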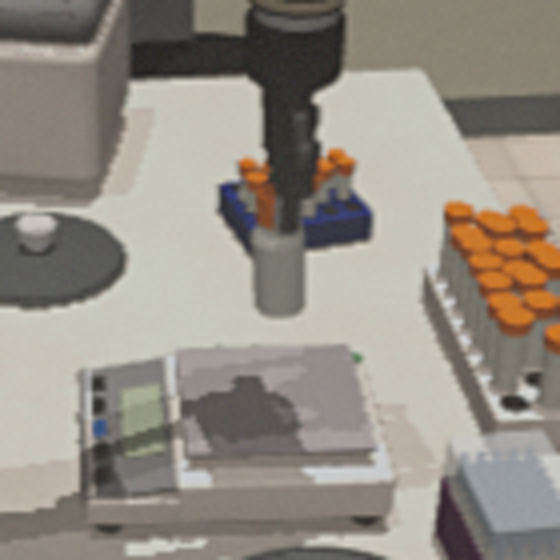

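apply_moves(
  targets=[
    {"translation": [0.015,-0.06,0.1],"twist": 0,"hand": 0.3},
    {"translation": [0,0,0.15],"twist": 0,"hand": 0.3},
    {"translation": [0,0,0.15],"twist": 0,"hand": 0.3},
    {"translation": [0,0,0.1],"twist": 0,"hand": 0.3},
    {"translation": [0,0,0.06],"twist": 0,"hand": 0.3},
    {"translation": [0,0,0.04],"twist": 0,"hand": 0.3},
    {"translation": [0,0,0],"twist": 0,"hand": 0.3},
    {"translation": [0,0,0],"twist": 0,"hand": 0.3},
  ],
)

```text
time: 12.3
tool_pos: [0.6438, 0.1741, 0.2089]
tool_rot: [-0.0, 1.0, -0.0, 0.001]
contact_force: [0.3, -0.2, -0.8]
gripper_width: 0.354
grasp_force: 62.0
```

apply_moves(
  targets=[
    {"translation": [0,0,0.025],"twist": 0,"hand": 0.3},
    {"translation": [0,0,0.025],"twist": 0,"hand": 0.3},
    {"translation": [0,0,0.025],"twist": 0,"hand": 0.3},
    {"translation": [0,0,0],"twist": 0,"hand": 0.3},
  ],
)

```text
time: 12.7
tool_pos: [0.6432, 0.174, 0.2001]
tool_rot: [0.0, 1.0, -0.0, -0.0]
contact_force: [0.1, 0.3, -1.3]
gripper_width: 0.355
grasp_force: 62.0
```

apply_moves(
  targets=[
    {"translation": [0,0,0.025],"twist": 0,"hand": 0.3},
    {"translation": [0,0,0.025],"twist": 0,"hand": 0.3},
    {"translation": [0,0,0.025],"twist": 0,"hand": 0.3},
    {"translation": [0,0,0],"twist": 0,"hand": 0.3},
  ],
)

```text
time: 13.1
tool_pos: [0.6432, 0.174, 0.1925]
tool_rot: [0.0, 1.0, -0.0, -0.001]
contact_force: [-0.3, -0.2, 0.2]
gripper_width: 0.355
grasp_force: 62.0
```

apply_moves(
  targets=[
    {"translation": [0,0,0.015],"twist": 0,"hand": 0.3},
    {"translation": [0,0,0.01],"twist": 0,"hand": 0.3},
    {"translation": [0,0,0],"twist": 0,"hand": 0.3},
  ],
)

```text
time: 13.4
tool_pos: [0.6434, 0.174, 0.1905]
tool_rot: [0.0, 1.0, -0.0, -0.0]
contact_force: [0.1, -0.1, -2.2]
gripper_width: 0.357
grasp_force: 62.0
```

apply_moves(
  targets=[
    {"translation": [0,0,0.01],"twist": 0,"hand": 0.3},
    {"translation": [0,0,0.01],"twist": 0,"hand": 0.3},
    {"translation": [0,0,0],"twist": 0,"hand": 0.3},
  ],
)

```text
time: 13.7
tool_pos: [0.6434, 0.1741, 0.1885]
tool_rot: [0.0, 1.0, -0.0, -0.0]
contact_force: [0.8, 0.4, -0.9]
gripper_width: 0.357
grasp_force: 62.0
```

apply_moves(
  targets=[
    {"translation": [0,0,0],"twist": 0,"hand": 0.355},
    {"translation": [0,0,0],"twist": 0,"hand": 0.363},
    {"translation": [0,0,0],"twist": 0,"hand": 0.363},
  ],
)

```text
time: 14.0
tool_pos: [0.6435, 0.1741, 0.1888]
tool_rot: [-0.0, 1.0, -0.0, 0.0]
contact_force: [-0.6, 0.0, -0.5]
gripper_width: 0.361
grasp_force: 29.7
```

apply_moves(
  targets=[
    {"translation": [0,0,0.01],"twist": 0,"hand": 0.363},
    {"translation": [0,0,0],"twist": 0,"hand": 0.363},
  ],
)

```text
time: 14.2
tool_pos: [0.6434, 0.174, 0.1875]
tool_rot: [0.0, 1.0, -0.0, -0.0]
contact_force: [-0.3, 0.3, -2.1]
gripper_width: 0.368
grasp_force: 29.7
```

apply_moves(
  targets=[
    {"translation": [0,0,0.01],"twist": 0,"hand": 0.363},
    {"translation": [0,0,0],"twist": 0,"hand": 0.363},
  ],
)

```text
time: 14.4
tool_pos: [0.6434, 0.1741, 0.1865]
tool_rot: [0.0, 1.0, -0.0, -0.0]
contact_force: [-0.4, 0.1, -1.1]
gripper_width: 0.365
grasp_force: 29.7
```

Grip is 30 N, so contact slips before overload. Continuing in 1 mm steps.

apply_moves(
  targets=[
    {"translation": [0,0,0.01],"twist": 0,"hand": 0.363},
    {"translation": [0,0,0],"twist": 0,"hand": 0.363},
  ],
)

```text
time: 14.6
tool_pos: [0.6434, 0.174, 0.1855]
tool_rot: [0.0, 1.0, -0.0, -0.0]
contact_force: [-0.7, 0.2, -0.5]
gripper_width: 0.366
grasp_force: 29.7
```

apply_moves(
  targets=[
    {"translation": [0,0,0.01],"twist": 0,"hand": 0.363},
    {"translation": [0,0,0],"twist": 0,"hand": 0.363},
  ],
)

```text
time: 14.8
tool_pos: [0.6434, 0.174, 0.1845]
tool_rot: [0.0, 1.0, -0.0, -0.0]
contact_force: [-0.0, -0.0, -2.5]
gripper_width: 0.364
grasp_force: 29.7
```

apply_moves(
  targets=[
    {"translation": [0,0,0.01],"twist": 0,"hand": 0.363},
    {"translation": [0,0,0],"twist": 0,"hand": 0.363},
  ],
)

```text
time: 15.0
tool_pos: [0.6434, 0.174, 0.1835]
tool_rot: [0.0, 1.0, -0.0, -0.0]
contact_force: [0.1, 0.4, -0.3]
gripper_width: 0.363
grasp_force: 29.7
```

apply_moves(
  targets=[
    {"translation": [0,0,0.01],"twist": 0,"hand": 0.363},
    {"translation": [0,0,0],"twist": 0,"hand": 0.363},
  ],
)

```text
time: 15.2
tool_pos: [0.6434, 0.174, 0.1825]
tool_rot: [0.0, 1.0, -0.0, -0.0]
contact_force: [0.5, 0.6, -1.8]
gripper_width: 0.365
grasp_force: 29.7
```

apply_moves(
  targets=[
    {"translation": [0,0,0.01],"twist": 0,"hand": 0.363},
    {"translation": [0,0,0],"twist": 0,"hand": 0.363},
  ],
)

```text
time: 15.4
tool_pos: [0.6434, 0.174, 0.1815]
tool_rot: [0.0, 1.0, -0.0, -0.0]
contact_force: [-0.7, 0.3, -0.8]
gripper_width: 0.363
grasp_force: 29.7
```

apply_moves(
  targets=[
    {"translation": [0,0,0.01],"twist": 0,"hand": 0.363},
    {"translation": [0,0,0],"twist": 0,"hand": 0.363},
  ],
)

```text
time: 15.6
tool_pos: [0.6434, 0.174, 0.1805]
tool_rot: [0.0, 1.0, -0.0, -0.0]
contact_force: [0.2, 0.3, -1.7]
gripper_width: 0.367
grasp_force: 29.7
```

apply_moves(
  targets=[
    {"translation": [0,0,0.01],"twist": 0,"hand": 0.363},
    {"translation": [0,0,0],"twist": 0,"hand": 0.363},
  ],
)

```text
time: 15.8
tool_pos: [0.6434, 0.174, 0.1795]
tool_rot: [0.0, 1.0, -0.0, -0.0]
contact_force: [-0.7, 0.2, -1.2]
gripper_width: 0.363
grasp_force: 29.7
```

apply_moves(
  targets=[
    {"translation": [0,0,0.01],"twist": 0,"hand": 0.363},
    {"translation": [0,0,0],"twist": 0,"hand": 0.363},
  ],
)

```text
time: 16.0
tool_pos: [0.6434, 0.174, 0.1785]
tool_rot: [0.0, 1.0, -0.0, -0.0]
contact_force: [-0.5, -0.2, -1.8]
gripper_width: 0.361
grasp_force: 29.7
```

apply_moves(
  targets=[
    {"translation": [0,0,0.01],"twist": 0,"hand": 0.363},
    {"translation": [0,0,0],"twist": 0,"hand": 0.363},
  ],
)

```text
time: 16.2
tool_pos: [0.6434, 0.174, 0.1775]
tool_rot: [0.0, 1.0, -0.0, -0.0]
contact_force: [0.5, 0.5, -0.8]
gripper_width: 0.36
grasp_force: 29.7
```

apply_moves(
  targets=[
    {"translation": [0,0,0.01],"twist": 0,"hand": 0.363},
    {"translation": [0,0,0],"twist": 0,"hand": 0.363},
  ],
)

```text
time: 16.4
tool_pos: [0.6434, 0.174, 0.1765]
tool_rot: [0.0, 1.0, -0.0, -0.0]
contact_force: [-0.3, 0.3, -1.3]
gripper_width: 0.367
grasp_force: 29.7
```

apply_moves(
  targets=[
    {"translation": [0,0,0.01],"twist": 0,"hand": 0.363},
    {"translation": [0,0,0],"twist": 0,"hand": 0.363},
  ],
)

```text
time: 16.6
tool_pos: [0.6434, 0.1741, 0.1755]
tool_rot: [0.0, 1.0, -0.0, -0.0]
contact_force: [-0.4, -0.3, -1.5]
gripper_width: 0.363
grasp_force: 29.7
```

apply_moves(
  targets=[
    {"translation": [0,0,0.01],"twist": 0,"hand": 0.363},
    {"translation": [0,0,0],"twist": 0,"hand": 0.363},
  ],
)

```text
time: 16.8
tool_pos: [0.6434, 0.174, 0.1745]
tool_rot: [0.0, 1.0, -0.0, -0.0]
contact_force: [0.5, -0.2, -1.1]
gripper_width: 0.366
grasp_force: 29.7
```

apply_moves(
  targets=[
    {"translation": [0,0,0.01],"twist": 0,"hand": 0.363},
    {"translation": [0,0,0],"twist": 0,"hand": 0.363},
  ],
)

```text
time: 17.0
tool_pos: [0.6436, 0.1741, 0.1738]
tool_rot: [-0.0, 1.0, -0.0, 0.0]
contact_force: [0.7, -0.4, -0.2]
gripper_width: 0.362
grasp_force: 29.9
```

apply_moves(
  targets=[
    {"translation": [0,0,0.01],"twist": 0,"hand": 0.363},
    {"translation": [0,0,0],"twist": 0,"hand": 0.363},
  ],
)

```text
time: 17.2
tool_pos: [0.6439, 0.1741, 0.1736]
tool_rot: [-0.0, 1.0, -0.0, 0.001]
contact_force: [-0.2, -0.4, 2.1]
gripper_width: 0.363
grasp_force: 30.1
```

apply_moves(
  targets=[
    {"translation": [0,0,0.01],"twist": 0,"hand": 0.363},
    {"translation": [0,0,0],"twist": 0,"hand": 0.363},
  ],
)

```text
time: 17.4
tool_pos: [0.6443, 0.1741, 0.1734]
tool_rot: [-0.0, 1.0, -0.0, 0.001]
contact_force: [-0.6, 0.7, 4.3]
gripper_width: 0.371
grasp_force: 30.4
```

apply_moves(
  targets=[
    {"translation": [0,0,0],"twist": 0,"hand": 0.366},
    {"translation": [0,0,0],"twist": 0,"hand": 0.369},
    {"translation": [0,0,0],"twist": 0,"hand": 0.372},
    {"translation": [0,0,0],"twist": 0,"hand": 0.375},
    {"translation": [0,0,0],"twist": 0,"hand": 0.38},
    {"translation": [0,0,0],"twist": 0,"hand": 0.39},
    {"translation": [0,0,0],"twist": 0,"hand": 0.4},
  ],
)

```text
time: 18.1
tool_pos: [0.643, 0.174, 0.1708]
tool_rot: [0.0, 1.0, -0.0, -0.001]
contact_force: [-0.4, 0.5, 0.3]
gripper_width: 0.399
grasp_force: 0.0
```

apply_moves(
  targets=[
    {"translation": [0,0,0],"twist": 0,"hand": 0.45},
    {"translation": [0,0,0],"twist": 0,"hand": 0.52},
    {"translation": [0,0,0],"twist": 0,"hand": 0.6},
    {"translation": [0,0,0],"twist": 0,"hand": 0.6},
    {"translation": [0,0,-0.1],"twist": 0,"hand": 0.6},
    {"translation": [0,0,-0.2],"twist": 0,"hand": 0.6},
    {"translation": [0,0,-0.3],"twist": 0,"hand": 0.6},
    {"translation": [0,0,-0.3],"twist": 0,"hand": 0.6},
  ],
)

```text
time: 18.9
tool_pos: [0.6433, 0.174, 0.263]
tool_rot: [0.0, 1.0, -0.0, -0.0]
contact_force: [0.1, -0.7, 0.3]
gripper_width: 0.599
grasp_force: 0.0
```

```bash
python3 - <<'E'
from h import *
f=grab_frame("side"); u=proj("side",[.643,.174,.12])[0].astype(int)
cv2.imwrite("pics/e.png",cv2.resize(f[u[1]-70:u[1]+140,u[0]-100:u[0]+110,::-1],(600,600),interpolation=cv2.INTER_CUBIC))
for z in (.077,.130,.18): print(z,proj("side",[.643,.174,z]))
for q in regions_of("side","bottle_lone"):
    ys,xs=np.nonzero(q["pixels"]); print(q["score"],xs.mean(),ys.mean(),ys.min(),ys.max(),[(xs[ys==y].min()+xs[ys==y].max())/2 for y in range(ys.min(),ys.max(),4)])
E
```

```text
0.077 [[300.97900089 182.75330419]]
0.13 [[301.72965954 169.94780467]]
0.18 [[302.4717107  157.28914052]]
0.81 211.5 262.85 247 278 [np.float64(205.5), np.float64(205.5), np.float64(207.5), np.float64(210.0), np.float64(211.5), np.float64(214.0), np.float64(216.0), np.float64(216.0)]
0.74 302.8511904761905 171.16369047619048 155 186 [np.float64(303.0), np.float64(303.5), np.float64(303.5), np.float64(302.5), np.float64(303.0), np.float64(303.0), np.float64(302.5), np.float64(302.5)]
0.74 209.98863636363637 212.47348484848484 199 225 [np.float64(208.0), np.float64(208.0), np.float64(209.0), np.float64(209.5), np.float64(210.5), np.float64(211.5), np.float64(211.0)]
```

View pics/e.png

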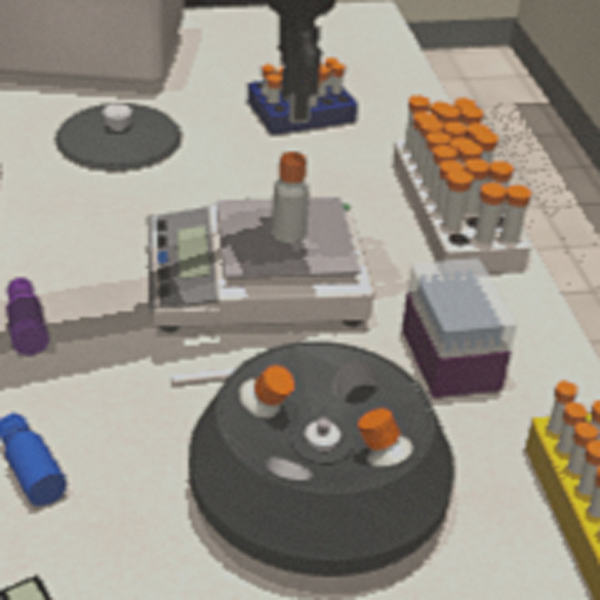

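The bottle stands upright in the middle of the pan, at about pixel (303,171) in the side picture. The paired bottles are still seated and the gripper is clear.

```bash
python3 -c "
from plant import *;print(job_done())"
```

```text
the job is handed in; nothing more can be done
None
```

The job is handed in at about 19 s: the lone bottle stands upright and released near the middle of the balance pan, and the paired bottles still look seated in the rotor; `job_done()` returned no verdict.

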